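# Tip used needle tubes through the sharps bin's slot

### The arm

A 7-joint arm with a two-finger parallel gripper is mounted at the origin on the work surface. World frame = base frame: x ahead of the robot, y to its left, z up, the work surface at z = 0. Lengths are in m, angles in rad, forces in N, time in s.
With the tool pointing down it reaches from about 0.4 to 0.85 m from the base axis. Payload 10.4 kg.
Tool frame: the origin (TCP) lies at the very end of the fingers, on their centre line; the grasp point (between the pads) lies 19 mm behind it; x points along the fingers, z is the direction in which the jaws open and shut, and the axes are right-handed (so a half turn about x gives the same grasp; the last joint's range is limited). The gripper opens to 85 mm and grips with 20 to 120 N. Pads are 22 mm wide; open, the fingers measure 114 mm over their backs; the gripper's body (76 mm by 85 mm) begins 54 mm behind the grasp point. The pads swing forward as they close: fully open they stand 13 mm farther back than shut.
Start: joints at [1.305, 0.332, -0.065, 1.46, 0.022, 1.35, -0.088], TCP at [0.15, -0.607, 0.231] pointing down, gripper open.
Joint ranges: [-2.6, 2.6], [-0.5, 2.12], [-1.47, 1.34], [0.16, 2.42], [-1.27, 4.41], [0.06, 2.06], [-2.6, 2.6]. Speed limits (rad/s): [2.22, 2.22, 2.79, 2.79, 3.14, 3.14, 3.14].

### API

Orientations are given as a unit quaternion [x, y, z, w].
In Python, from workcell import telemetry, viewer, manip, spot_in, mark_of gives the robot as it stands. The module is installed in compiled form; this text tells all that it offers.
- The arm moves only by the shell command python3 -m crank 'ROWS' [FORCE]. ROWS is JSON, a list of rows, each a list of 3 entries, a list of its own where there are three numbers: the closure, from 0 (fully open) to 1 (shut), then the shift along the world's x, y, z in cm, then the turn, a rotation vector about the world's x, y, z in rad. A call has 1 to 12 rows; each row shifts and turns the commanded pose from where the row before left it; what a row does not reach is not made up. A row lasts 1/12 s, in which the tool goes at most 41.7 mm and 7.16 degrees, less where a joint would pass 70% of its speed; a pose out of reach is approached as far as the arm can. A call with a gripper value outside its range is refused whole. The fingers move at their own pace and stop on an object; FORCE is the grip in N (left out, the last holds). Time passes only in rows, so rows that do not move let the fingers close. It gives the time, the measured TCP pose, the force and the opening at its end, in the units of the state.
- telemetry.get_obs(): the state, without advancing time (a new reading comes with each control period).
- viewer.camera(name): name is "scene" or "top"; returns a dict with "frame" (420x560x3 uint8, red, green, blue), "intrinsics" (3x3 intrinsics, pixels), "cam_to_world" (4x4, takes a point from camera to world coordinates). Camera axes: x right, y up, looking along -z (the intrinsics and any distortion apply to the point x, -y, -z); pixel columns grow to the right and rows downward; lengths in m; the calibration is good to about 2 mm. A picture is of the moment at which its call begins. There is no depth.
- manip.hand_in(): hands the job in, once; it reports no verdict.
Trained networks look in a picture, given as the dict that the camera call returned (one of the last four; its "shot" number tells which), for a name from the list of things; names that differ only in an ending like _2 or _b are one class to them, and where a whole thing is asked for, a point or a joint stands for the part that bears it (a point fixed in the world has none). Each returns a list of dicts, best first, with "conf" (0 to 1); they miss things now and then, are a little off and sometimes report something else, mostly with a low value. They report only what shows in the picture. A call takes as long as a camera call. They do not tell look-alikes from the thing itself.
- spot_in(thing, picture): "location" ([x, y, z] in m, in the coordinates of the camera as it stood for that picture, good to about 4 mm: the middle of the surface that is visible of it).
- mark_of(thing, picture): "location" ([x, y, z] in m, in the coordinates of the camera as it stood for that picture, good to about 4 mm: a listed point, or the origin of a listed thing).
The state is a dict: "clock": time; "joint_pos": joint angles; "joint_velocities": joint speeds; "tau": joint torques, N m; "position": TCP position; "ee_rot": TCP orientation; "ft_force": force on the tool from outside, world axes, zero at the start; "torque": the same for the moment, N m; "grip_width": opening from 0.0 (shut) to 1.0 (fully open).
Only numpy, scipy, OpenCV 4.12 (cv2) and the standard library are available. Lean on these libraries where they do the work, as an engineer would, in place of code of your own. Each camera call takes 0.05 s, during which the arm holds its last target. There are 200 camera calls.

### The job

Empty the three used tubes from the carry tote into the sharps bin without your fingers touching them: slide the bin's shutter fully open, turn the tote so that the tubes lie along the slot, and tip them through. Then leave the empty tote standing upright on its paper mat and the shutter slid fully shut. Do not knock over or move the bottles, the jar, the cup or the clean tube in the steel tray.

Things in the scene. Friction and masses are not known exactly. Their poses are not given: they have to be found in the camera images.
- bin: Yellow box-shaped sharps bin with a red lid, fixed to the table, 140 (x) by 200 (y) by 125 mm high. Origin: centre of its underside; z up, y along the slot. Flat lid, top at z = 125, 5 mm thick; one empty space below down to a 6 mm floor. Yaw within 0.45 rad of 0: its -x side looks roughly to the robot.
- slot (a point): Centre of the slot's mouth (bin x = 10, z = 125), level with the lid's top; axes as the bin's. The slot is 150 mm long (y from -75 to 75) and 30 mm wide (bin x from -5 to 25).
- shutter (a joint): Grey sliding shutter on the bin's lid, in m: 0 = fully shut (slot covered), 0.036 = fully open (at its stop). It opens towards the bin's -x; starts shut or nearly so; takes about 2 N to slide, stays where left. A 3 mm thick plate on the lid with an upright rib along its +x edge; push the rib from either side.
- shutter_rib (a point): Middle of the rib's top edge, 38 mm above the lid; moves with the shutter; axes as the bin's. The rib is 158 mm long (y) and 6 mm thick (x). Shut, it stands at bin x 25 to 31; open, at -11 to -5, just past the slot, where it is a back stop for what rolls in from the +x side.
- mat: White paper mat, 240 (x) by 230 (y) by 3 mm, fixed on the table. Origin: centre of its underside. The bin is on the other side of the table (left or right varies).
- tote: Loose aluminium carry tote, 80 (x) by 146 (y) by 102 mm high, about 0.35 kg, standing on the mat. Origin: centre of its underside, z up. Open on its -x side; back wall at +x, 45 mm high; end panels at y = +-70.5, 5 mm thick, keep the tubes parallel to y. It stands on its back part; the underside of the lip is clear.
- tote_bar (a point): Centre of the black handle bar, 92 mm above the tote's underside, over its middle; axes as the tote's. The bar runs along y, 12 mm thick (x), 20 mm high (z 82 to 102), with at least 45 mm clear beneath it.
- tote_lip (a point): Middle of the top edge of the tote's free lip (tote x = -40, z = 25; the floor is 4 mm thick). The floor falls 14 degrees from here to the back wall, so the tubes rest against that wall until the tote is tipped, lip down, by clearly more than 14 degrees; about 40 degrees rolls them all out over the lip.
- tube1: Used needle tube, one of three lying in the tote, 45 g nominal: black grip 18 mm in diameter, 84 mm long, with a 10 mm steel stub 20 mm long at each end, 124 mm in all. Origin at its middle, y along it.
- tube2: Used needle tube, one of three lying in the tote, 45 g nominal: black grip 18 mm in diameter, 84 mm long, with a 10 mm steel stub 20 mm long at each end, 124 mm in all. Origin at its middle, y along it.
- tube3: Used needle tube, one of three lying in the tote, 45 g nominal: black grip 18 mm in diameter, 84 mm long, with a 10 mm steel stub 20 mm long at each end, 124 mm in all. Origin at its middle, y along it.
- spray: White bottle with red cap, 64 mm in diameter, 200 mm high, loose, standing between bin and mat. Origin: centre of its underside.
- ink_a: Black ink bottle, 36 mm in diameter, 85 mm high, loose, standing just beyond the bin's +x side. Origin: centre of its underside.
- ink_b: Grey ink bottle, 36 mm in diameter, 85 mm high, loose, standing just beyond the bin's +x side. Origin: centre of its underside.
- jar: Glass jar, 42 mm in diameter, 55 mm high, loose, on a far corner of the mat. Origin: centre of its underside.
- cup: White cup, 64 mm in diameter, 85 mm high, loose, far side of the table. Origin: centre of its underside.
- clean: Clean tube, of the same shape as the used ones, lying in a flat steel tray at the far side of the table. To be left alone.
Things that resemble listed ones, but are neither listed nor needed, are in the scene too. What is shaped like the tube3 but turquoise is not meant.

How it is judged:
By the outcome, as a careful person would: the job done as asked, in the order asked, and still so for the second after the job is handed in, with the robot touching nothing.
It also fails if it takes over 72 s, if anything falls off the work surface, if the arm or the gripper's body presses on something with over 40 N, if the wrist force passes 120 N, or if a joint passes its speed limit or range.

## Working session

There is one attempt and no reset: what is moved stays moved. The work goes in short steps, Python scripts to look and compute and a shell command to move; the robot and the scene stay as the last step left them, time stands still between calls to the robot, and variables do not carry over. Pictures are saved under pics/ and viewed, about 8 in all and at most 12, crops included, and the job is handed in when it is done.

```bash
mkdir -p pics
cat > h.py <<'E'
import numpy as np, cv2
from workcell import telemetry, viewer, manip, spot_in, mark_of
def shot(n,save=None):
    p=viewer.camera(n)
    if save: cv2.imwrite('pics/'+save,cv2.cvtColor(p['frame'],cv2.COLOR_RGB2BGR))
    return p
def w(p,l): return (np.array(p['cam_to_world'])@np.r_[l,1])[:3]
def px(p,X):
    c=np.linalg.inv(p['cam_to_world'])@np.r_[X,1]; K=np.array(p['intrinsics'])
    v=K@np.array([c[0],-c[1],-c[2]]); return v[:2]/v[2]
def ray(p,u,v,z):
    K=np.array(p['intrinsics']);d=np.linalg.inv(K)@[u,v,1];d=np.array([d[0],-d[1],-d[2]])
    M=np.array(p['cam_to_world']);d=M[:3,:3]@d;o=M[:3,3];return o+d*(z-o[2])/d[2]
def find(p,names,f=mark_of,n=3):
    for t in names:
        for r in f(t,p)[:n]:
            X=w(p,r['location']);print(t,f.__name__,round(r['conf'],2),X.round(3),px(p,X).round())
E
python3 - <<'E'
from h import *
o=telemetry.get_obs();print({k:np.round(v,3) for k,v in o.items()})
for c in('scene','top'):
    p=shot(c,c+'0.png');print(c,np.array(p['cam_to_world']).round(3).tolist(),np.array(p['intrinsics']).round(1).tolist())
    find(p,['bin','slot','shutter_rib','mat','tote','tote_bar','tote_lip','tube1','spray','ink_a','jar','cup','clean'])
print(telemetry.get_obs()['clock'])
E
```

```text
{'clock': np.float64(0.0), 'joint_pos': array([ 1.305,  0.333, -0.065,  1.461,  0.022,  1.35 , -0.088]), 'joint_velocities': array([-0.   , -0.001, -0.   , -0.   , -0.001,  0.002,  0.001]), 'tau': array([ 1.0000e-03, -6.2545e+01,  5.0000e-02, -3.9161e+01,  1.6000e-02,
        1.0000e-02,  0.0000e+00]), 'position': array([ 0.15 , -0.606,  0.231]), 'ee_rot': array([ 0.436,  0.557, -0.435,  0.556]), 'ft_force': array([ 1.038, -0.188,  0.237]), 'torque': array([ 0.013, -0.042,  0.03 ]), 'grip_width': np.float64(1.002)}
scene [[0.119, -0.804, 0.583, 1.355], [0.993, 0.107, -0.056, 0.031], [-0.017, 0.585, 0.811, 1.171], [0.0, 0.0, 0.0, 1.0]] [[540.6, 0.0, 271.3], [0.0, 540.6, 210.8], [0.0, 0.0, 1.0]]
bin call 0.38 [ 0.567  0.304 -0.003] [346. 220.]
slot call 0.6 [ 0.532 -0.225  0.127] [133. 202.]
slot call 0.37 [ 0.646 -0.2    0.001] [153. 267.]
shutter_rib call 0.6 [ 0.543 -0.234  0.159] [126. 197.]
mat call 0.78 [0.474 0.218 0.004] [308. 194.]
tote call 0.6 [0.454 0.22  0.006] [308. 188.]
tote call 0.31 [0.456 0.219 0.092] [309. 168.]
tote_bar call 0.59 [0.457 0.218 0.091] [308. 169.]
tub
[... 866 characters left out ...]
call 0.58 [0.452 0.212 0.006] [231. 267.]
tote_bar call 0.93 [0.456 0.215 0.099] [226. 262.]
tote_bar call 0.36 [0.415 0.228 0.03 ] [224. 280.]
tote_lip call 0.88 [0.416 0.226 0.032] [224. 280.]
tote_lip call 0.19 [ 0.773 -0.143  0.014] [366. 149.]
tube1 call 0.78 [0.483 0.214 0.021] [230. 254.]
tube1 call 0.68 [0.447 0.218 0.03 ] [228. 268.]
tube1 call 0.65 [ 0.374 -0.002  0.011] [314. 298.]
spray call 0.75 [ 0.569 -0.001  0.001] [313. 224.]
ink_a call 0.67 [ 0.6   -0.297  0.002] [425. 214.]
ink_a call 0.41 [ 0.646 -0.194 -0.004] [385. 197.]
ink_a call 0.25 [ 0.533 -0.221  0.127] [410. 230.]
jar call 0.51 [0.566 0.304 0.003] [198. 223.]
clean call 0.55 [ 0.772 -0.141  0.013] [366. 150.]
1.4
```

View pics/scene0.png

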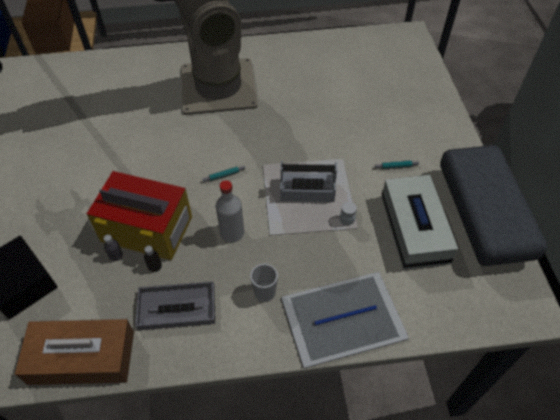

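View pics/top0.png

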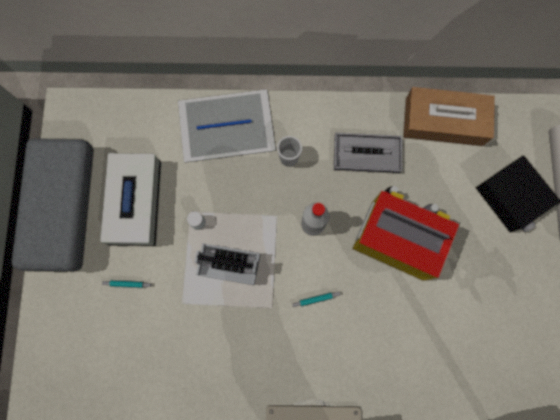

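The scene view has the bin at left (140,215), the tote on the mat at (308,185) and the spray at (230,215). In the top view the bin is at (407,233), the tote at (228,262), and the inks sit behind the bin. The turquoise tubes at (315,298) and (127,284) are look-alikes; the used tubes are the black ones inside the tote at about (230,258), and the clean one is in the tray at (366,150). I'll confirm with an enlarged crop and get the yaws.

```bash
cat > m.py <<'E'
from h import *
p=shot('top');f=p['frame'].astype(int)
m=((f[...,0]>110)&(f[...,1]<60)&(f[...,2]<60)).astype(np.uint8);m[:,:345]=0
print('red',m.sum())
ys,xs=np.nonzero(m);q=np.array([ray(p,u,v,.125)[:2] for u,v in zip(xs,ys)],np.float32)
r=cv2.minAreaRect(q);print('lid rect',r,cv2.boxPoints(r).round(3).tolist())
a=p['frame'][225:300,180:290];b=p['frame'][180:285,345:470]
A=cv2.resize(a,None,fx=4,fy=4,interpolation=cv2.INTER_CUBIC);B=cv2.resize(b,None,fx=2.8,fy=2.8,interpolation=cv2.INTER_CUBIC)
im=np.zeros((310,800,3),np.uint8);im[:300,:440]=A;im[:294,445:795]=B
cv2.imwrite('pics/crop1.png',cv2.cvtColor(cv2.convertScaleAbs(im,alpha=1.5),cv2.COLOR_RGB2BGR))
from scipy.spatial.transform import Rotation as R
print(R.from_quat(telemetry.get_obs()['ee_rot']).as_matrix().round(3))
acc={}
for i in range(3):
  for c in('scene','top'):
    p=shot(c)
    for t in('slot','shutter_rib','tote_bar','tote_lip','tote','bin'):
      for r in mark_of(t,p)[:1]: acc.setdefault(t,[]).append(np.r_[w(p,r['location']),r['conf']])
for t in acc: print(t,np.array(acc[t]).round(3).tolist())
E
python3 m.py
```

```text
red 3442
lid rect ((0.5275523662567139, -0.21931132674217224), (0.20078019797801971, 0.1410955935716629), 66.26628112792969) [[0.4230000078678131, -0.28299999237060547], [0.5519999861717224, -0.3400000035762787], [0.6330000162124634, -0.15600000321865082], [0.503000020980835, -0.0989999994635582]]
[[ 0.     0.971  0.24 ]
 [-0.     0.24  -0.971]
 [-1.     0.     0.   ]]
slot [[0.535, -0.223, 0.127, 0.72], [0.536, -0.222, 0.126, 0.71], [0.533, -0.223, 0.126, 0.71], [0.534, -0.222, 0.126, 0.82], [0.534, -0.221, 0.126, 0.66], [0.537, -0.223, 0.127, 0.96]]
shutter_rib [[0.541, -0.23, 0.158, 0.78], [0.548, -0.228, 0.163, 0.87], [0.541, -0.229, 0.159, 0.8], [0.549, -0.228, 0.163, 0.72], [0.544, -0.232, 0.159, 0.68], [0.545, -0.229, 0.163, 0.68]]
tote_bar [[0.457, 0.219, 0.092, 0.91], [0.456, 0.216, 0.096, 0.61], [0.458, 0.22, 0.091, 0.93], [0.453, 0.214, 0.096, 0.64], [0.456, 0.218, 0.093, 0.6], [0.454, 0.212, 0.097, 0.86]]
tote_lip [[0.417, 0.229, 0.025, 0.56], [0.418, 0.23, 0.032, 0.97], [0.419, 0.225, 0.026, 0.8], [0.415, 0.225, 0.033, 0.87], [0.418, 0.227, 0.026, 0.94], [0.418, 0.227, 0.032, 0.95]]
tote [[0.455, 0.216, 0.006, 0.78], [0.453, 0.214, 0.001, 0.9], [0.453, 0.22, 0.004, 0.63], [0.453, 0.216, 0.002, 0.71], [0.455, 0.219, 0.005, 0.61], [0.453, 0.216, 0.0, 0.6]]
bin [[0.529, -0.221, -0.001, 0.64], [0.528, -0.22, -0.001, 0.77], [0.527, -0.22, 0.001, 0.97], [0.53, -0.219, -0.001, 0.72], [0.528, -0.219, -0.001, 0.59], [0.529, -0.219, -0.003, 0.92]]
```

View pics/crop1.png

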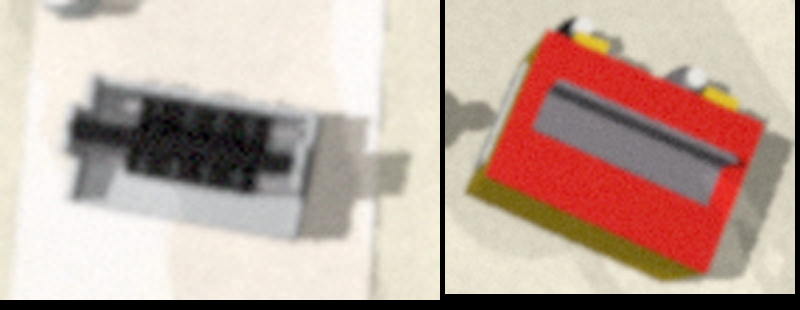

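The left crop shows the three black tubes in the tote under the bar. The right crop shows the lid with the shutter shut, or nearly so, and its rib from (555,88) to (740,160). The lid rectangle fits 140x200 mm with yaw −0.414. First I'll move above the rib and turn the jaws along bin x.

```bash
python3 -m crank '[[0.3,[1.5,1.4,0],[0,0,0.076]],[0.3,[2.5,2.4,0],[0,0,0.076]],[0.3,[2.5,2.4,0],[0,0,0.076]],[0.3,[2.5,2.4,0],[0,0,0.076]],[0.3,[2.5,2.4,0],[0,0,0.076]],[0.3,[2.5,2.4,0],[0,0,0.076]],[0.3,[2.5,2.4,0],[0,0,0.076]],[0.3,[2.5,2.4,0],[0,0,0.076]],[0.3,[2.5,2.4,0],[0,0,0.076]],[0.3,[2.5,2.4,0],[0,0,0.076]],[0.3,[2.5,2.4,0],[0,0,0.076]],[0.3,[2.5,2.4,0],[0,0,0.076]]]' 20
cat >> h.py <<'E'
from scipy.spatial.transform import Rotation as R
B0=np.array([.5276,-.2193]);BX=np.array([.9154,-.4025]);BY=np.array([.4025,.9154])
def st():
    o=telemetry.get_obs();P=np.array(o['position']);M=R.from_quat(o['ee_rot']).as_matrix()
    G=P-.019*M[:,0]
    print('t',round(float(o['clock']),2),'P',P.round(4),'F',np.round(o['ft_force'],1),'T',np.round(o['torque'],2),'w',round(float(o['grip_width']),3))
    print(' fing',M[:,0].round(3),'jaw',M[:,2].round(3),'jawang',round(np.arctan2(M[1,2],M[0,2]),4),'grasp in bin',(1e3*np.r_[(G[:2]-B0)@BX,(G[:2]-B0)@BY,G[2]]).round(1))
    return o,P,M
E
python3 - <<'E'
from h import *
o,P,M=st();T=np.r_[B0+BX*.022,.231]
print('togo cm',(100*(T-P)).round(2),'turn',-.414-np.arctan2(M[1,2],M[0,2]))
p=shot('top')
for u,v,z in((198.75,274.5,.028),(253.75,284.5,.028),(205,245,.048),(265,254.5,.048)):print(ray(p,u,v,z).round(4))
E
```

```text
clock: 4.55
position: [0.4413, -0.3274, 0.2316]
ee_rot: [0.145, 0.692, -0.145, 0.692]
ft_force: [0.6, -1.4, 0.2]
grip_width: 0.702
t 4.55 P [ 0.4413 -0.3274  0.2316] F [ 0.6 -1.4  0.2] T [-0.02  0.   -0.03] w 0.702
 fing [ 0. -0. -1.] jaw [ 0.916 -0.401  0.001] jawang -0.4124 grasp in bin [ -35.5 -133.7  250.6]
togo cm [10.65  9.92 -0.06] turn -0.0015886118803802862
[0.4289 0.2911 0.028 ]
[0.4058 0.1512 0.028 ]
[0.5017 0.2755 0.048 ]
[0.4799 0.1237 0.048 ]
```

```bash
python3 -m crank '[[0.3,[2.7,2.5,0],[0,0,0]],[0.3,[2.7,2.5,0],[0,0,0]],[0.3,[2.7,2.5,0],[0,0,0]],[0.3,[2.55,2.4,0],[0,0,0]],[0.3,[0,0,0],[0,0,0]],[0.3,[0,0,-2.5],[0,0,0]],[0.3,[0,0,-2.5],[0,0,0]],[0.3,[0,0,-2.5],[0,0,0]],[0.3,[0,0,-1.7],[0,0,0]],[0.3,[0,0,0],[0,0,0]],[0.6,[0,0,0],[0,0,0]],[1,[0,0,0],[0,0,0]]]' 20
python3 -m crank '[[1,[0,0,0],[0,0,0]],[1,[0,0,0],[0,0,0]],[1,[0,0,0],[0,0,0]],[1,[0,0,0],[0,0,0]]]' 20; python3 -c "
from h import *
st()"
```

```text
clock: 5.6
position: [0.5475, -0.23, 0.1408]
ee_rot: [0.146, 0.691, -0.146, 0.692]
ft_force: [0.4, -0.5, 0.5]
grip_width: 0.425
clock: 5.93
position: [0.5472, -0.2299, 0.1406]
ee_rot: [0.146, 0.691, -0.146, 0.692]
ft_force: [-2.4, 0.0, 6.8]
grip_width: 0.063
t 5.93 P [ 0.5472 -0.2299  0.1406] F [-2.4  0.   6.8] T [0.15 0.45 0.06] w 0.063
 fing [ 0.001 -0.001 -1.   ] jaw [ 0.915 -0.404  0.002] jawang -0.416 grasp in bin [ 22.2  -1.8 159.6]
```

```bash
python3 -m crank '[[1,[0,0,0.1],[0,0,0]],[1,[-0.46,0.2,0],[0,0,0]],[1,[-0.46,0.2,0],[0,0,0]],[1,[-0.46,0.2,0],[0,0,0]],[1,[-0.46,0.2,0],[0,0,0]],[1,[-0.46,0.2,0],[0,0,0]],[1,[-0.45,0.2,0],[0,0,0]],[1,[-0.18,0.08,0],[0,0,0]],[1,[-0.18,0.08,0],[0,0,0]],[1,[0,0,0],[0,0,0]]]' 20; python3 -c "
from h import *
st()"
```

```text
clock: 6.77
position: [0.5192, -0.2176, 0.141]
ee_rot: [0.146, 0.688, -0.146, 0.695]
ft_force: [24.2, -9.2, -13.8]
grip_width: 0.066
t 6.77 P [ 0.5192 -0.2176  0.141 ] F [ 24.2  -9.2 -13.8] T [-1.85 -4.98  0.  ] w 0.066
 fing [ 0.01  -0.003 -1.   ] jaw [ 0.915 -0.404  0.01 ] jawang -0.4162 grasp in bin [ -8.6  -1.8 160. ]
```

```bash
python3 -m crank '[[0.5,[0.1,-0.05,0],[0,0,0]],[0.3,[0.1,-0.05,0],[0,0,0]],[0.2,[0,0,1],[0,0,0]],[0.2,[0,0,2.5],[0,0,0]],[0.1,[0,0,3],[0,0,0]],[0.1,[0,0,3],[0,0,0]],[0.1,[0,0,2.5],[0,0,0]],[0.1,[-0.4,2.5,0],[0,0,0.05]],[0.1,[-0.5,3.5,0],[0,0,0.05]],[0.1,[-0.5,3.5,0],[0,0,0.05]],[0.1,[-0.5,3.5,0],[0,0,0.05]],[0.1,[-0.5,3.5,0],[0,0,0.056]]]' 20
python3 -c "
from h import *
st();p=shot('top');find(p,['shutter_rib','slot','tote_bar'],n=1);p=shot('scene');find(p,['shutter_rib','slot','tote_bar'],n=1)"
```

```text
clock: 7.77
position: [0.4925, -0.0504, 0.2609]
ee_rot: [0.056, 0.705, -0.056, 0.705]
ft_force: [1.0, 0.3, 0.4]
grip_width: 0.9
t 7.77 P [ 0.4925 -0.0504  0.2609] F [1.  0.3 0.4] T [ 0.03 -0.05 -0.01] w 0.9
 fing [-0.001 -0.001 -1.   ] jaw [ 0.988 -0.157 -0.   ] jawang -0.1577 grasp in bin [-100.1  140.5  279.9]
slot call 0.6 [ 0.771 -0.143  0.013] [366. 150.]
tote_bar call 0.65 [0.458 0.213 0.097] [227. 261.]
shutter_rib call 0.89 [ 0.518 -0.221  0.161] [132. 188.]
slot call 0.74 [ 0.471  0.219 -0.   ] [308. 194.]
tote_bar call 0.66 [0.459 0.222 0.092] [310. 169.]
```

```bash
python3 -m crank '[[0.1,[-0.45,3.4,0],[0,0,0]],[0.1,[-0.45,3.4,0],[0,0,0]],[0.1,[-0.45,3.4,0],[0,0,0]],[0.1,[-0.45,3.4,0],[0,0,0]],[0.1,[-0.45,3.4,0],[0,0,0]],[0.1,[-0.45,3.4,0],[0,0,0]],[0.1,[-0.45,3.4,0],[0,0,0]],[0.1,[-0.45,2.9,0],[0,0,0]],[0.1,[0,0,-2.5],[0,0,0]],[0.1,[0,0,-3],[0,0,0]],[0.2,[0,0,-3],[0,0,0]],[0.2,[0,0,0],[0,0,0]]]' 20
python3 - <<'E'
from h import *
st();p=shot('top');q=shot('scene');find(p,['tote_bar','tote_lip'],n=1);find(q,['tote_bar'],n=1)
a=p['frame'][215:315,170:290];b=q['frame'][100:240,240:380]
im=np.zeros((400,800,3),np.uint8);im[:400,:400]=cv2.resize(a[:,:100],(400,400));im[:400,400:]=cv2.resize(b,(400,400))
cv2.imwrite('pics/pre.png',cv2.cvtColor(cv2.convertScaleAbs(im,alpha=1.5),cv2.COLOR_RGB2BGR))
E
```

```text
clock: 9.17
position: [0.4556, 0.2127, 0.1704]
ee_rot: [0.056, 0.707, -0.058, 0.702]
ft_force: [-2.1, -0.7, -0.5]
grip_width: 0.804
t 9.17 P [0.4556 0.2127 0.1704] F [-2.1 -0.7 -0.5] T [-0.07  0.07  0.01] w 0.804
 fing [-0.007 -0.002 -1.   ] jaw [ 0.987 -0.161 -0.007] jawang -0.1614 grasp in bin [-239.7  366.5  189.4]
tote_bar call 0.33 [ 0.53  -0.218 -0.   ] [396. 240.]
tote_bar call 0.79 [0.455 0.217 0.091] [308. 168.]
```

View pics/pre.png

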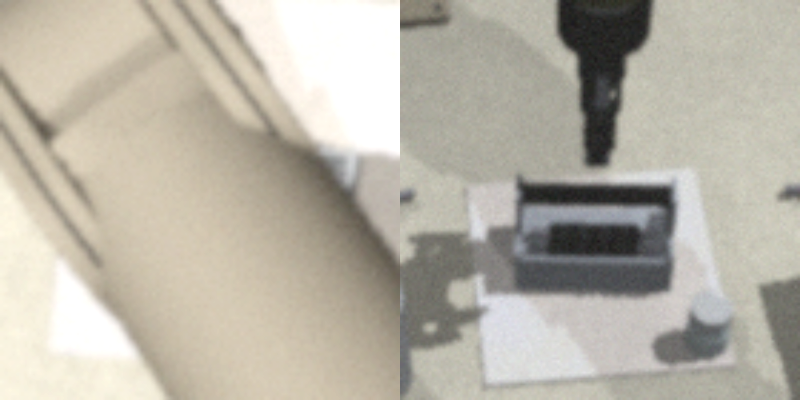

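The right panel shows the open gripper tip at (597,160), directly above the bar centre at (597,192). The top view is blocked by the arm. Next I'll descend and grip.

```bash
python3 -m crank '[[0.2,[0,0.2,-2.5],[0,0,0]],[0.2,[0,0.2,-2.5],[0,0,0]],[0.2,[0,0,-2.5],[0,0,0]],[0.2,[0,0,-1.8],[0,0,0]],[0.2,[0,0,0],[0,0,0]],[0.6,[0,0,0],[0,0,0]],[1,[0,0,0],[0,0,0]],[1,[0,0,0],[0,0,0]],[1,[0,0,0],[0,0,0]],[1,[0,0,0],[0,0,0]]]' 40
python3 -m crank '[[1,[0,0,0],[0,0,0]],[1,[0,0,0],[0,0,0]],[1,[0,0,0],[0,0,0]]]' 110; python3 -c "
from h import *
st()"
```

```text
clock: 10.25
position: [0.458, 0.2191, 0.0832]
ee_rot: [0.057, 0.704, -0.056, 0.705]
ft_force: [1.8, 0.5, -5.8]
grip_width: 0.131
clock: 10.5
position: [0.4579, 0.2192, 0.0833]
ee_rot: [0.056, 0.705, -0.056, 0.705]
ft_force: [-3.1, -2.3, 8.4]
grip_width: 0.112
t 10.5 P [0.4579 0.2192 0.0833] F [-3.1 -2.3  8.4] T [-0.25  0.61 -0.03] w 0.112
 fing [ 0.001 -0.    -1.   ] jaw [ 0.987 -0.159  0.001] jawang -0.1598 grasp in bin [-240.3  373.3  102.3]
```

```bash
python3 -m crank '[[1,[0,0,0.3],[0,0,0]],[1,[0,0,0.6],[0,0,0]],[1,[0,0,1],[0,0,0]],[1,[0,0,1.2],[0.004,0.025,0]],[1,[0,0,1.5],[0.004,0.025,0]],[1,[0,0,2],[0.004,0.025,0]],[1,[0,0,2.5],[0.004,0.025,0]],[1,[0,0,3],[0.004,0.025,0]],[1,[0,0,3],[0.004,0.025,0]],[1,[0,0,3],[0,0,0]],[1,[0,0,2.5],[0,0,0]],[1,[0,0,1.5],[0,0,0]]]'
python3 - <<'E'
from h import *
st();q=shot('scene');find(q,['tote_bar','tote_lip','tote','tube1'],n=3)
cv2.imwrite('pics/lift.png',cv2.cvtColor(cv2.resize(cv2.convertScaleAbs(q['frame'][40:250,190:400],alpha=1.5),(630,630))[:600],cv2.COLOR_RGB2BGR))
E
```

```text
clock: 11.5
position: [0.458, 0.2194, 0.3069]
ee_rot: [0.061, 0.755, -0.051, 0.651]
ft_force: [0.8, 1.0, -5.0]
grip_width: 0.117
t 11.5 P [0.458  0.2194 0.3069] F [ 0.8  1.  -5. ] T [-0.01 -0.42  0.03] w 0.117
 fing [-0.146  0.025 -0.989] jaw [ 0.976 -0.157 -0.148] jawang -0.1593 grasp in bin [-237.5  374.3  325.7]
tote_lip call 0.7 [0.411 0.226 0.256] [311. 110.]
tote call 0.64 [0.444 0.224 0.228] [312. 128.]
tube1 call 0.85 [0.441 0.217 0.257] [309. 118.]
tube1 call 0.55 [0.457 0.22  0.245] [312. 127.]
tube1 call 0.52 [0.404 0.478 0.008] [395. 164.]
```

View pics/lift.png

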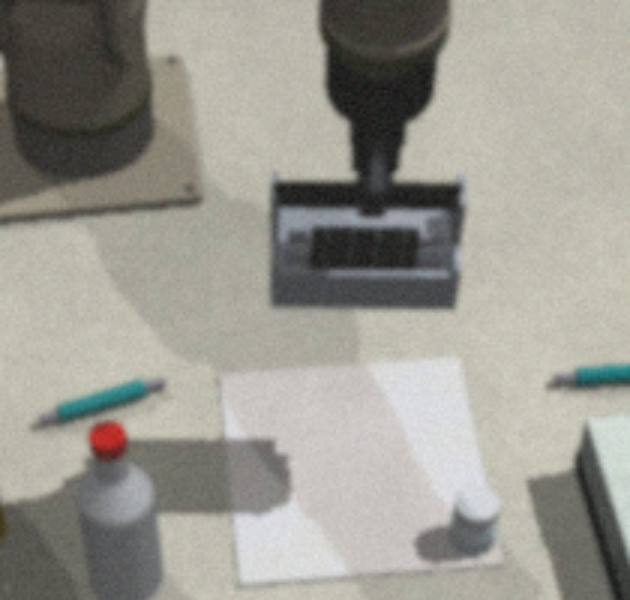

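Three tubes are lying in the lifted tote at (365,247), and the grip sits at the bar's middle, (372,190). I'll carry it over the bin with the lip held up.

```bash
python3 -m crank '[[1,[0.13,-0.5,0.8],[0,0,0]],[1,[0.26,-1,0.9],[0,0,-0.01]],[1,[0.4,-1.5,0.8],[0,0,-0.011]],[1,[0.52,-1.95,0],[0,0,-0.011]],[1,[0.52,-1.95,0],[0,0,-0.011]],[1,[0.52,-1.95,0],[0,0,-0.011]],[1,[0.52,-1.95,0],[0,0,-0.011]],[1,[0.52,-1.95,0],[0,0,-0.011]],[1,[0.52,-1.95,0],[0,0,-0.011]],[1,[0.52,-1.95,0],[0,0,-0.011]],[1,[0.52,-1.95,0],[0,0,-0.011]],[1,[0.52,-1.95,0],[0,0,-0.011]]]'
python3 -m crank '[[1,[0.56,-2.1,0],[0,0,-0.012]],[1,[0.56,-2.1,0],[0,0,-0.012]],[1,[0.56,-2.1,0],[0,0,-0.012]],[1,[0.56,-2.1,0],[0,0,-0.012]],[1,[0.56,-2.1,0],[0,0,-0.012]],[1,[0.56,-2.1,0],[0,0,-0.012]],[1,[0.56,-2.1,0],[0,0,-0.012]],[1,[0.56,-2.1,0],[0,0,-0.012]],[1,[0.56,-2.1,0],[0,0,-0.012]],[1,[0.56,-2.1,0],[0,0,-0.012]],[1,[0.56,-2.1,0],[0,0,-0.012]],[1,[0.3,-1,0],[0,0,-0.008]]]'
cat >> h.py <<'E'
def tgt(th,zl,xl=20,yl=0):
    # tote tilt th (rad, lip down +); lip at bin (xl,yl,zl) mm -> needed shift (cm) and turn
    o,P,M=st();c,s=np.cos(th),np.sin(th)
    bar=np.array([xl+40*c-67*s,yl,zl+40*s+67*c]);t=bar+11.7*np.array([s,0,-c])
    W=np.r_[B0+(t[0]*BX+t[1]*BY)/1e3,t[2]/1e3]
    f=np.r_[s*BX,-c];j=np.r_[c*BX,s];Mt=np.c_[f,np.cross(j,f),j]
    print('th',th,'shift cm',(100*(W-P)).round(2),'turn',R.from_matrix(Mt@M.T).as_rotvec().round(3),'TCP',W.round(4))
E
python3 - <<'E'
from h import *
tgt(0,185);tgt(-.15,250)
for c in('scene','top'):
    p=shot(c);find(p,['tote_bar','tote_lip','tote','shutter_rib','tube1'],n=1)
E
```

```text
clock: 12.75
position: [0.5127, 0.0107, 0.3288]
ee_rot: [0.107, 0.751, -0.092, 0.645]
ft_force: [0.4, 0.3, -5.6]
grip_width: 0.113
clock: 13.75
position: [0.577, -0.2321, 0.3273]
ee_rot: [0.159, 0.742, -0.138, 0.636]
ft_force: [-1.5, -1.1, -5.3]
grip_width: 0.11
t 13.75 P [ 0.577  -0.2321  0.3273] F [-1.5 -1.1 -5.3] T [-0.23 -0.25  0.03] w 0.11
 fing [-0.139  0.061 -0.988] jaw [ 0.9   -0.407 -0.152] jawang -0.4249 grasp in bin [ 53.2   8.2 346.1]
th 0 shift cm [ 0.56 -1.14 -8.7 ] turn [-0.061 -0.14   0.011] TCP [ 0.5825 -0.2434  0.2403]
t 13.75 P [ 0.577  -0.2321  0.3273] F [-1.5 -1.1 -5.3] T [-0.23 -0.25  0.03] w 0.11
 fing [-0.139  0.061 -0.988] jaw [ 0.9   -0.407 -0.152] jawang -0.4249 grasp in bin [ 53.2   8.2 346.1]
th -0.15 shift cm [ 1.27 -1.45 -2.86] turn [ 0.    -0.003  0.01 ] TCP [ 0.5897 -0.2466  0.2987]
tote_lip call 0.57 [ 0.53  -0.211  0.275] [125. 160.]
tote call 0.69 [ 0.561 -0.225  0.25 ] [120. 178.]
shutter_rib call 0.58 [ 0.517 -0.216  0.161] [134. 187.]
tube1 call 0.7 [ 0.59  -0.239  0.258] [112. 187.]
tote_bar call 0.73 [ 0.576 -0.228  0.341] [441. 191.]
tote call 0.78 [ 0.563 -0.225  0.248] [426. 207.]
shutter_rib call 0.75 [ 0.52  -0.218  0.162] [413. 233.]
tube1 call 0.78 [0.405 0.481 0.013] [125. 283.]
```

```bash
python3 -m crank '[[1,[0.07,-0.14,-0.4],[0,0,0.011]],[1,[0.07,-0.14,-0.8],[-0.006,-0.014,0]],[1,[0.07,-0.14,-1.1],[-0.006,-0.014,0]],[1,[0.07,-0.14,-1.2],[-0.006,-0.014,0]],[1,[0.07,-0.14,-1.2],[-0.006,-0.014,0]],[1,[0.07,-0.14,-1.2],[-0.006,-0.014,0]],[1,[0.07,-0.15,-1.2],[-0.006,-0.014,0]],[1,[0.07,-0.15,-0.9],[-0.006,-0.014,0]],[1,[0,0,-0.5],[-0.006,-0.014,0]],[1,[0,0,-0.2],[-0.006,-0.014,0]],[1,[0,0,0],[-0.006,-0.014,0]],[1,[0,0,0],[0,0,0]]]'
python3 - <<'E'
from h import *
tgt(0,185);tgt(.4,155);tgt(.8,145);tgt(.8,140)
p=shot('scene');q=shot('top')
for r in (p,q):find(r,['tote_lip','tote','tote_bar','shutter_rib'],n=1)
im=np.zeros((400,800,3),np.uint8);im[:,:400]=cv2.resize(p['frame'][110:260,50:200],(400,400));im[:,400:]=cv2.resize(q['frame'][160:290,350:480],(400,400))
cv2.imwrite('pics/over.png',cv2.cvtColor(cv2.convertScaleAbs(im,alpha=1.5),cv2.COLOR_RGB2BGR))
E
```

```text
clock: 15.35
position: [0.5825, -0.2388, 0.2418]
ee_rot: [0.143, 0.692, -0.143, 0.693]
ft_force: [-0.4, -0.0, -5.2]
grip_width: 0.109
t 15.35 P [ 0.5825 -0.2388  0.2418] F [-0.4 -0.  -5.2] T [ 0.07 -0.01  0.07] w 0.109
 fing [ 0.002 -0.001 -1.   ] jaw [ 0.918 -0.397  0.002] jawang -0.4085 grasp in bin [ 58.    4.2 260.8]
th 0 shift cm [ 0.01 -0.47 -0.15] turn [ 0.001  0.002 -0.006] TCP [ 0.5825 -0.2434  0.2403]
t 15.35 P [ 0.5825 -0.2388  0.2418] F [-0.4 -0.  -5.2] T [ 0.07 -0.01  0.07] w 0.109
 fing [ 0.002 -0.001 -1.   ] jaw [ 0.918 -0.397  0.002] jawang -0.4085 grasp in bin [ 58.    4.2 260.8]
th 0.4 shift cm [-2.25  0.53 -2.03] turn [-0.159 -0.365 -0.006] TCP [ 0.5599 -0.2335  0.2215]
t 15.35 P [ 0.5825 -0.2388  0.2418] F [-0.4 -0.  -5.2] T [ 0.07 -0.01  0.07] w 0.109
 fing [ 0.002 -0.001 -1.   ] jaw [ 0.918 -0.397  0.002] jawang -0.4085 grasp in bin [ 58.    4.2 260.8]
th 0.8 shift cm [-4.74  1.62 -2.96] turn [-0.319 -0.731 -0.006] TCP [ 0.5351 -0.2226  0.2122]
t 15.35 P [ 0.5825 -0.2388  0.2418] F [-0.4 -0.  -5.2] T [ 0.07 -0.01  0.07] w 0.109
 fing [ 0.002 -0.001 -1.   ] jaw [ 0.918 -0.397  0.002] jawang -0.4085 grasp in bin [ 58.    4.2 260.8]
th 0.8 shift cm [-4.74  1.62 -3.46] turn [-0.319 -0.731 -0.006] TCP [ 0.5351 -0.2226  0.2072]
tote_lip call 0.9 [ 0.544 -0.219  0.186] [130. 190.]
tote call 0.78 [ 0.58  -0.238  0.161] [124. 210.]
tote_bar call 0.89 [ 0.581 -0.239  0.25 ] [113. 186.]
shutter_rib call 0.67 [ 0.517 -0.217  0.158] [134. 188.]
tote_lip call 0.91 [ 0.543 -0.223  0.192] [418. 221.]
tote call 0.55 [ 0.58  -0.242  0.162] [422. 208.]
tote_bar call 0.86 [ 0.579 -0.243  0.256] [435. 199.]
shutter_rib call 0.94 [ 0.521 -0.219  0.163] [413. 233.]
```

View pics/over.png

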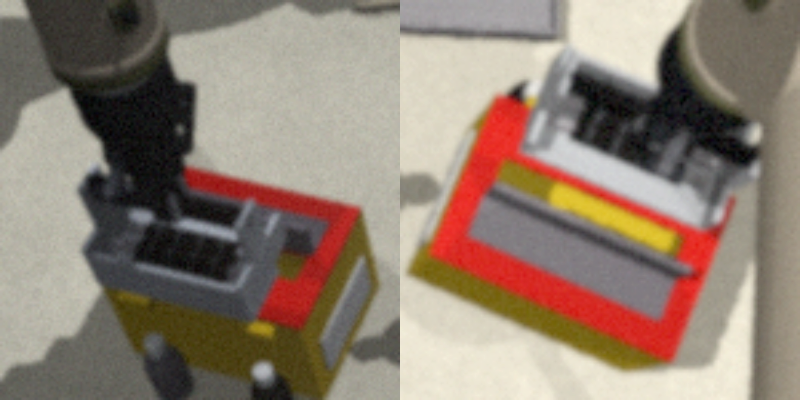

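Right panel: the slot, olive/yellow from (500,170) to (680,245), is fully open. The lip, from (525,150) to (720,220), is parallel to it just on the +x side, and the tubes are still inside. I'll tilt with the lip kept over the slot.

```bash
python3 -m crank '[[1,[-0.25,0.06,-0.3],[-0.02,-0.046,0]],[1,[-0.28,0.07,-0.35],[-0.02,-0.046,-0.006]],[1,[-0.28,0.07,-0.35],[-0.02,-0.046,0]],[1,[-0.28,0.07,-0.35],[-0.02,-0.046,0]],[1,[-0.28,0.07,-0.35],[-0.02,-0.046,0]],[1,[-0.28,0.07,-0.35],[-0.02,-0.046,0]],[1,[-0.28,0.07,-0.35],[-0.02,-0.046,0]],[1,[-0.28,0.07,-0.3],[-0.02,-0.046,0]]]'
python3 - <<'E'
from h import *
tgt(.4,148);tgt(.8,143)
E
```

```text
clock: 16.52
position: [0.56, -0.2333, 0.2141]
ee_rot: [0.114, 0.539, -0.171, 0.817]
ft_force: [0.6, 0.5, -5.2]
grip_width: 0.115
t 16.52 P [ 0.56   -0.2333  0.2141] F [ 0.6  0.5 -5.2] T [0.41 0.89 0.04] w 0.115
 fing [ 0.36  -0.157 -0.92 ] jaw [ 0.842 -0.371  0.393] jawang -0.4152 grasp in bin [2.780e+01 2.000e-01 2.316e+02]
th 0.4 shift cm [-0.01 -0.03  0.04] turn [-0.     0.004  0.   ] TCP [ 0.5599 -0.2335  0.2145]
t 16.52 P [ 0.56   -0.2333  0.2141] F [ 0.6  0.5 -5.2] T [0.41 0.89 0.04] w 0.115
 fing [ 0.36  -0.157 -0.92 ] jaw [ 0.842 -0.371  0.393] jawang -0.4152 grasp in bin [2.780e+01 2.000e-01 2.316e+02]
th 0.8 shift cm [-2.49  1.07 -0.39] turn [-0.161 -0.362 -0.   ] TCP [ 0.5351 -0.2226  0.2102]
```

```bash
python3 -m crank '[[1,[-0.31,0.13,-0.05],[-0.02,-0.045,0]],[1,[-0.31,0.13,-0.05],[-0.02,-0.045,0]],[1,[-0.31,0.13,-0.05],[-0.02,-0.045,0]],[1,[-0.31,0.13,-0.05],[-0.02,-0.045,0]],[1,[-0.31,0.13,-0.05],[-0.02,-0.045,0]],[1,[-0.31,0.13,-0.05],[-0.02,-0.045,0]],[1,[-0.31,0.13,-0.05],[-0.02,-0.045,0]],[1,[-0.31,0.13,-0.05],[-0.02,-0.045,0]],[1,[0,0,0],[0,0,0]],[1,[0,0,0],[0,0,0]],[1,[0,0,0],[0,0,0]],[1,[0,0,0],[0,0,0]]]'
python3 - <<'E'
from h import *
tgt(.8,143);p=shot('scene');q=shot('top')
for r in (p,q):find(r,['tote_lip','tube1'],n=3)
im=np.zeros((400,800,3),np.uint8);im[:,:400]=cv2.resize(p['frame'][110:260,50:200],(400,400));im[:,400:]=cv2.resize(q['frame'][160:290,350:480],(400,400))
cv2.imwrite('pics/tip.png',cv2.cvtColor(cv2.convertScaleAbs(im,alpha=1.5),cv2.COLOR_RGB2BGR))
E
```

```text
clock: 17.52
position: [0.5365, -0.2231, 0.2112]
ee_rot: [0.078, 0.37, -0.19, 0.906]
ft_force: [-0.1, -0.1, -4.2]
grip_width: 0.115
t 17.52 P [ 0.5365 -0.2231  0.2112] F [-0.1 -0.1 -4.2] T [0.59 1.34 0.03] w 0.115
 fing [ 0.654 -0.287 -0.7  ] jaw [ 0.641 -0.282  0.714] jawang -0.4144 grasp in bin [-3.900e+00  1.000e-01  2.245e+02]
th 0.8 shift cm [-0.14  0.05 -0.09] turn [-0.002 -0.004 -0.001] TCP [ 0.5351 -0.2226  0.2102]
tube1 call 0.77 [ 0.373 -0.005  0.005] [224. 174.]
tube1 call 0.62 [0.402 0.479 0.008] [396. 164.]
tube1 call 0.59 [ 0.585 -0.249  0.156] [119. 213.]
tote_lip call 0.84 [ 0.543 -0.225  0.149] [414. 225.]
tube1 call 0.83 [ 0.376 -0.003  0.01 ] [314. 298.]
tube1 call 0.52 [0.406 0.478 0.008] [127. 283.]
```

View pics/tip.png

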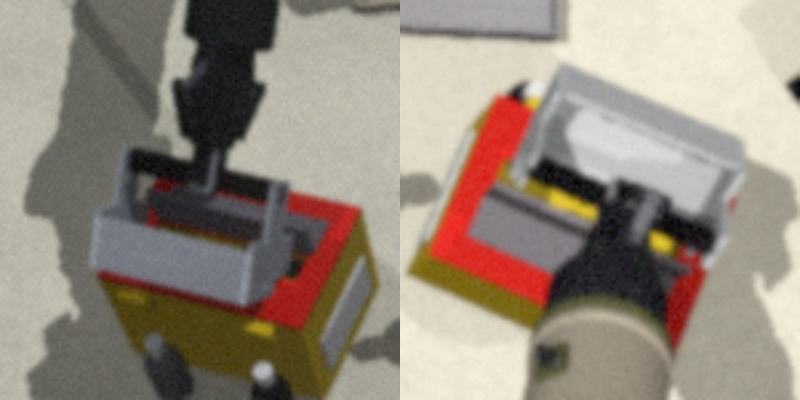

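Right panel: the tote's floor at (620,140) is bare as far as the bar. Left panel: there is a dark bit at about (292,265) by the slot's end, so I'll tip a little more, wait, and check.

```bash
python3 -m crank '[[1,[0,0,0.1],[-0.02,-0.045,0]],[1,[0,0,0.1],[-0.02,-0.045,0]],[1,[0,0,0],[0,0,0]],[1,[0,0,0],[0,0,0]],[1,[0,0,0],[0,0,0]],[1,[0,0,0],[0,0,0]]]'
python3 - <<'E'
from h import *
st();p=shot('scene')
find(p,['tube1','tote_lip'],n=3)
F=[];
for i in range(5): q=shot('top');F.append(telemetry.get_obs()['ft_force'])
print(np.mean(F,0),np.std(F,0))
im=np.zeros((500,800,3),np.uint8);im[:,:500]=cv2.resize(p['frame'][150:230,75:155],(500,500),interpolation=cv2.INTER_CUBIC);im[:300,500:]=cv2.resize(q['frame'][160:290,350:480],(300,300))
cv2.imwrite('pics/tip2.png',cv2.cvtColor(cv2.convertScaleAbs(im,alpha=2),cv2.COLOR_RGB2BGR))
E
```

```text
clock: 18.32
position: [0.5362, -0.2232, 0.2129]
ee_rot: [0.068, 0.325, -0.194, 0.923]
ft_force: [0.8, 0.4, -2.5]
grip_width: 0.112
t 18.32 P [ 0.5362 -0.2232  0.2129] F [ 0.8  0.4 -2.5] T [ 0.71  1.53 -0.01] w 0.112
 fing [ 0.714 -0.314 -0.626] jaw [ 0.573 -0.252  0.78 ] jawang -0.4142 grasp in bin [-5.400e+00 -2.000e-01  2.248e+02]
tube1 call 0.58 [ 0.474 -0.19   0.014] [157. 208.]
tube1 call 0.57 [ 0.374 -0.007  0.006] [223. 174.]
tube1 call 0.49 [0.403 0.477 0.004] [395. 165.]
tote_lip call 0.68 [0.47  0.22  0.002] [308. 193.]
[-0.25647264 -0.20531461 -4.10728888] [0.32674072 0.36141359 0.80222178]
```

View pics/tip2.png

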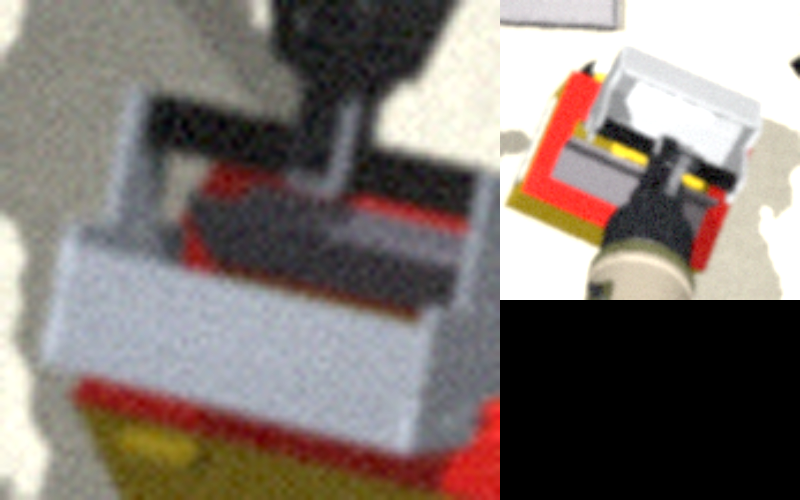

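```bash
python3 -m crank '[[1,[0,0,1],[0,0,0]],[1,[0,0,1.5],[0,0,0]],[1,[0,0,2],[0,0,0]],[1,[0.2,-0.1,2],[0.036,0.082,0]],[1,[0.2,-0.1,2],[0.036,0.082,0]],[1,[0.2,-0.1,1.5],[0.036,0.082,0]],[1,[0,0,1.5],[0.036,0.082,0]],[1,[0,0,1],[0.036,0.082,0]],[1,[0,0,0],[0.036,0.082,0]],[1,[0,0,0],[0.036,0.082,0]],[1,[0,0,0],[0.036,0.082,0]],[1,[0,0,0],[0.036,0.082,0]]]'
python3 - <<'E'
from h import *
st();p=shot('scene');q=shot('top')
for r in (p,q):find(r,['tube1','tote_lip'],n=3)
im=np.zeros((400,800,3),np.uint8);im[:,:400]=cv2.resize(p['frame'][110:260,50:200],(400,400));im[:,400:]=cv2.resize(q['frame'][160:290,350:480],(400,400))
cv2.imwrite('pics/up.png',cv2.cvtColor(cv2.convertScaleAbs(im,alpha=1.7),cv2.COLOR_RGB2BGR))
E
```

```text
clock: 19.72
position: [0.5421, -0.2268, 0.338]
ee_rot: [0.139, 0.662, -0.152, 0.721]
ft_force: [-0.1, 0.6, -4.8]
grip_width: 0.11
t 19.72 P [ 0.5421 -0.2268  0.338 ] F [-0.1  0.6 -4.8] T [0.11 0.09 0.02] w 0.11
 fing [ 0.078 -0.035 -0.996] jaw [ 0.912 -0.402  0.086] jawang -0.4149 grasp in bin [ 14.6  -1.  356.9]
tube1 call 0.73 [ 0.478 -0.193  0.015] [155. 209.]
tube1 call 0.61 [ 0.371 -0.01   0.006] [222. 173.]
tube1 call 0.5 [0.403 0.477 0.011] [395. 163.]
tote_lip call 0.91 [ 0.509 -0.208  0.278] [126. 151.]
tube1 call 0.8 [0.405 0.479 0.012] [126. 284.]
tube1 call 0.6 [ 0.374 -0.002  0.01 ] [314. 298.]
tube1 call 0.58 [0.566 0.303 0.003] [198. 223.]
tote_lip call 0.68 [ 0.506 -0.213  0.282] [426. 231.]
tote_lip call 0.44 [ 0.535 -0.222  0.127] [410. 230.]
```

View pics/up.png

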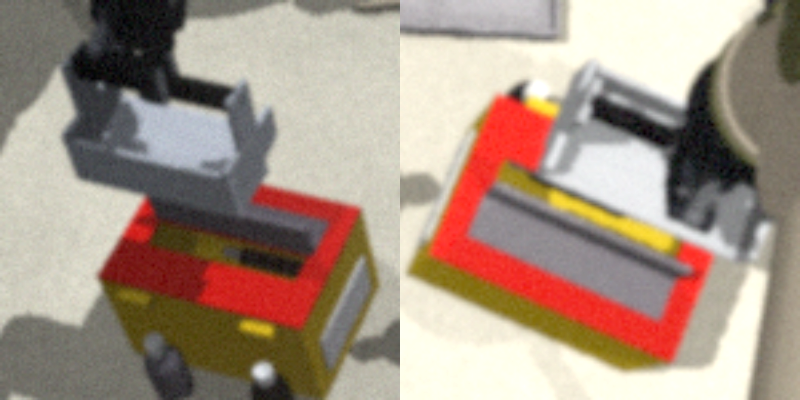

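The tote is empty: bare floor at (180,130) left and (615,170) right. A tube is visible through the slot on the bin floor at (270,258), and no tube lies outside. Now I'll return the tote to its spot on the mat.

```bash
python3 -m crank '[[1,[-0.3,1.5,0],[0.034,0.078,0]],[1,[-0.5,2.5,0],[0,0,0.018]],[1,[-0.55,2.9,0],[0,0,0.018]],[1,[-0.55,2.9,0],[0,0,0.018]],[1,[-0.55,2.9,0],[0,0,0.018]],[1,[-0.55,2.9,0],[0,0,0.018]],[1,[-0.55,2.9,0],[0,0,0.018]],[1,[-0.55,2.9,0],[0,0,0.018]],[1,[-0.55,2.9,0],[0,0,0.018]],[1,[-0.55,2.9,0],[0,0,0.018]],[1,[-0.55,2.9,0],[0,0,0.018]],[1,[-0.55,2.9,0],[0,0,0.018]]]'
cat >> h.py <<'E'
def go(T,ang):
    o,P,M=st();j=np.array([np.cos(ang),np.sin(ang),0]);f=np.array([0,0,-1.]);Mt=np.c_[f,np.cross(j,f),j]
    print('shift cm',(100*(np.array(T)-P)).round(2),'turn',R.from_matrix(Mt@M.T).as_rotvec().round(3))
E
python3 -c "
from h import *
go([.458,.219,.0835],-.16)"
```

```text
clock: 21.02
position: [0.4777, 0.1053, 0.338]
ee_rot: [0.075, 0.7, -0.077, 0.706]
ft_force: [2.3, -0.1, -3.5]
grip_width: 0.11
t 21.02 P [0.4777 0.1053 0.338 ] F [ 2.3 -0.1 -3.5] T [-0.01 -0.07 -0.02] w 0.11
 fing [ 0.007 -0.003 -1.   ] jaw [ 0.977 -0.214  0.008] jawang -0.2153 grasp in bin [-176.5  277.1  357. ]
shift cm [ -1.97  11.37 -25.45] turn [0.003 0.007 0.055]
```

```bash
python3 -m crank '[[1,[-0.4,2.5,0],[0.003,0.007,0.015]],[1,[-0.4,2.5,0],[0,0,0.015]],[1,[-0.4,2.5,0],[0,0,0.015]],[1,[-0.4,2.3,-1],[0,0,0.01]],[1,[-0.37,1.57,-2],[0,0,0]],[1,[0,0,-3],[0,0,0]],[1,[0,0,-3],[0,0,0]],[1,[0,0,-3],[0,0,0]],[1,[0,0,-3],[0,0,0]],[1,[0,0,-3],[0,0,0]],[1,[0,0,-2],[0,0,0]],[1,[0,0,-1],[0,0,0]]]'
python3 -c "
from h import *
go([.458,.219,.0835],-.16)"
```

```text
clock: 22.02
position: [0.4577, 0.2164, 0.1253]
ee_rot: [0.057, 0.706, -0.057, 0.703]
ft_force: [-0.1, -0.3, -3.8]
grip_width: 0.107
t 22.02 P [0.4577 0.2164 0.1253] F [-0.1 -0.3 -3.8] T [-0.06  0.05  0.  ] w 0.107
 fing [-0.004 -0.    -1.   ] jaw [ 0.987 -0.16  -0.004] jawang -0.161 grasp in bin [-239.3  370.7  144.3]
shift cm [ 0.03  0.26 -4.18] turn [ 0.    -0.004  0.001]
```

```bash
python3 -m crank '[[1,[0,0,-1.2],[0,-0.004,0]],[1,[0,0,-1.2],[0,0,0]],[1,[0,0,-0.8],[0,0,0]],[1,[0,0,-0.4],[0,0,0]],[1,[0,0,-0.3],[0,0,0]],[1,[0,0,-0.15],[0,0,0]],[1,[0,0,0],[0,0,0]],[1,[0,0,0],[0,0,0]]]'
python3 -c "
from h import *
go([.458,.219,.0835],-.16)"
```

```text
clock: 22.68
position: [0.4593, 0.2178, 0.0873]
ee_rot: [0.057, 0.705, -0.056, 0.705]
ft_force: [-0.7, 0.4, -3.9]
grip_width: 0.114
t 22.68 P [0.4593 0.2178 0.0873] F [-0.7  0.4 -3.9] T [0.06 0.06 0.02] w 0.114
 fing [ 0.001  0.002 -1.   ] jaw [ 0.987 -0.16   0.   ] jawang -0.1609 grasp in bin [-238.5  372.6  106.3]
shift cm [-0.13  0.12 -0.38] turn [-0.002  0.001  0.001]
```

```bash
python3 -m crank '[[1,[0,0,-0.2],[0,0,0]],[1,[0,0,-0.15],[0,0,0]],[1,[0,0,-0.1],[0,0,0]],[1,[0,0,0],[0,0,0]],[1,[0,0,0],[0,0,0]],[1,[0,0,0],[0,0,0]]]'
python3 -c "
from h import *
go([.458,.219,.0835],-.16)"
```

```text
clock: 23.18
position: [0.4591, 0.2178, 0.0834]
ee_rot: [0.057, 0.705, -0.056, 0.705]
ft_force: [-6.0, -2.4, 10.5]
grip_width: 0.111
t 23.18 P [0.4591 0.2178 0.0834] F [-6.  -2.4 10.5] T [-0.6   1.18 -0.02] w 0.111
 fing [ 0.     0.001 -1.   ] jaw [ 0.987 -0.16   0.   ] jawang -0.1607 grasp in bin [-238.7  372.5  102.4]
shift cm [-0.11  0.12  0.01] turn [-0.001  0.     0.001]
```

```bash
python3 -m crank '[[0.8,[0,0,0],[0,0,0]],[0.6,[0,0,0],[0,0,0]],[0.4,[0,0,0],[0,0,0]],[0.3,[0,0,0],[0,0,0]],[0.3,[0,0,1],[0,0,0]],[0.3,[0,0,2],[0,0,0]],[0.3,[0,0,3],[0,0,0]],[0.3,[0,0,3],[0,0,0]],[0.3,[0,0,3],[0,0,0]],[0.3,[0,0,3],[0,0,0]],[0.3,[0,0,2],[0,0,0]],[0.3,[0,0,0.8],[0,0,0]]]' 20
python3 -c "
from h import *
go(np.r_[B0-BX*.0083-BY*0,.262],-.414)
p=shot('scene');find(p,['tote','tote_bar','tote_lip','spray','jar','shutter_rib'],n=1)"
```

```text
clock: 24.18
position: [0.4598, 0.2185, 0.2641]
ee_rot: [0.058, 0.703, -0.056, 0.706]
ft_force: [-0.2, 0.0, 0.1]
grip_width: 0.7
t 24.18 P [0.4598 0.2185 0.2641] F [-0.2  0.   0.1] T [ 0.05  0.01 -0.  ] w 0.7
 fing [ 0.004  0.003 -1.   ] jaw [ 0.987 -0.16   0.004] jawang -0.1604 grasp in bin [-238.3  373.4  283.1]
shift cm [  6.02 -43.45  -0.21] turn [-0.002  0.005 -0.254]
tote call 0.93 [0.452 0.219 0.004] [307. 188.]
tote_bar call 0.93 [0.461 0.22  0.091] [309. 170.]
tote_lip call 0.57 [0.42  0.224 0.024] [307. 174.]
spray call 0.75 [0.565 0.    0.003] [231. 231.]
jar call 0.53 [ 0.566  0.305 -0.002] [346. 220.]
shutter_rib call 0.87 [ 0.519 -0.219  0.158] [133. 189.]
```

Tote stands upright on the mat. Now I'll close the shutter.

```bash
python3 -m crank '[[0.3,[0.25,-2,0],[0,0,-0.02]],[0.3,[0.42,-3,0],[0,0,-0.021]],[0.3,[0.42,-3,0],[0,0,-0.021]],[0.3,[0.42,-3,0],[0,0,-0.021]],[0.3,[0.42,-3,0],[0,0,-0.021]],[0.3,[0.42,-3,0],[0,0,-0.021]],[0.3,[0.42,-3,0],[0,0,-0.021]],[0.3,[0.42,-3,0],[0,0,-0.021]],[0.3,[0.42,-3,0],[0,0,-0.021]],[0.3,[0.42,-3,0],[0,0,-0.021]],[0.3,[0.42,-3,0],[0,0,-0.021]],[0.3,[0.42,-3,0],[0,0,-0.021]]]'
python3 -c "
from h import *
go(np.r_[B0-BX*.0083,.142],-.414)"
```

```text
clock: 25.53
position: [0.5073, -0.1338, 0.2593]
ee_rot: [0.146, 0.693, -0.144, 0.692]
ft_force: [0.9, 0.1, 0.9]
grip_width: 0.697
t 25.53 P [ 0.5073 -0.1338  0.2593] F [0.9 0.1 0.9] T [-0.07 -0.06  0.06] w 0.697
 fing [-0.001  0.002 -1.   ] jaw [ 0.916 -0.401 -0.002] jawang -0.4129 grasp in bin [-53.   70.  278.3]
shift cm [  1.27  -8.21 -11.73] turn [-0.002 -0.001 -0.001]
```

```bash
python3 -m crank '[[0.3,[0.4,-2.7,0],[0,0,0]],[0.3,[0.4,-2.7,0],[0,0,0]],[0.3,[0.4,-2.7,0],[0,0,0]],[0.3,[0.07,-0.1,0],[0,0,0]],[0.3,[0,0,-3],[0,0,0]],[0.3,[0,0,-3],[0,0,0]],[0.3,[0,0,-3],[0,0,0]],[0.3,[0,0,-2.3],[0,0,0]],[0.3,[0,0,0],[0,0,0]],[0.6,[0,0,0],[0,0,0]],[1,[0,0,0],[0,0,0]],[1,[0,0,0],[0,0,0]]]' 20
python3 -m crank '[[1,[0,0,0],[0,0,0]],[1,[0,0,0],[0,0,0]],[1,[0,0,0],[0,0,0]]]' 20
python3 -c "
from h import *
st()"
```

```text
clock: 26.53
position: [0.5214, -0.2146, 0.1491]
ee_rot: [0.145, 0.691, -0.144, 0.693]
ft_force: [-0.7, -0.7, -0.4]
grip_width: 0.284
clock: 26.78
position: [0.5211, -0.2146, 0.1487]
ee_rot: [0.145, 0.691, -0.144, 0.693]
ft_force: [-0.6, -0.1, 6.9]
grip_width: 0.063
t 26.78 P [ 0.5211 -0.2146  0.1487] F [-0.6 -0.1  6.9] T [ 0.13  0.24 -0.09] w 0.063
 fing [ 0.002  0.001 -1.   ] jaw [ 0.916 -0.4    0.002] jawang -0.412 grasp in bin [ -7.9   1.7 167.7]
```

```bash
python3 -m crank '[[1,[0.44,-0.19,0],[0,0,0]],[1,[0.44,-0.19,0],[0,0,0]],[1,[0.44,-0.19,0],[0,0,0]],[1,[0.44,-0.19,0],[0,0,0]],[1,[0.44,-0.19,0],[0,0,0]],[1,[0.44,-0.19,0],[0,0,0]],[1,[0.44,-0.19,0],[0,0,0]],[1,[0.25,-0.11,0],[0,0,0]],[1,[0.15,-0.07,0],[0,0,0]],[1,[0,0,0],[0,0,0]]]' 25
python3 -c "
from h import *
st()"
```

```text
clock: 27.62
position: [0.554, -0.2291, 0.1487]
ee_rot: [0.145, 0.693, -0.144, 0.691]
ft_force: [-12.1, 3.6, 14.6]
grip_width: 0.061
t 27.62 P [ 0.554  -0.2291  0.1487] F [-12.1   3.6  14.6] T [ 0.96  2.73 -0.08] w 0.061
 fing [-0.003  0.002 -1.   ] jaw [ 0.916 -0.4   -0.003] jawang -0.412 grasp in bin [ 28.2   1.7 167.7]
```

```bash
python3 -m crank '[[1,[0.1,-0.04,0],[0,0,0]],[1,[0.1,-0.04,0],[0,0,0]],[1,[0,0,0],[0,0,0]]]' 25
python3 -c "
from h import *
st()"
python3 -m crank '[[0.8,[0,0,0],[0,0,0]],[0.5,[0,0,0],[0,0,0]],[0.3,[0,0,0],[0,0,0]],[0.3,[0,0,1],[0,0,0]],[0.3,[0,0,2.5],[0,0,0]],[0.3,[0,0,3],[0,0,0]],[0.3,[0,0,3],[0,0,0]],[0.3,[-0.8,-2.5,2],[0,0,0]],[0.3,[-1,-3,1],[0,0,0]],[0.3,[-1,-3,0],[0,0,0]],[0.3,[-1,-3,0],[0,0,0]],[0.3,[-1,-3,0],[0,0,0]]]' 20
python3 - <<'E'
from h import *
st();p=shot('scene','end_s.png');q=shot('top','end_t.png')
for r in (p,q):find(r,['shutter_rib','tote','tote_bar','spray','ink_a','ink_b','jar','cup','clean','tube1'],n=2)
a=shot('scene')
im=np.zeros((300,800,3),np.uint8);im[:,:400]=cv2.resize(p['frame'],(400,300));im[:,400:]=cv2.resize(q['frame'],(400,300))
cv2.imwrite('pics/end.png',cv2.cvtColor(cv2.convertScaleAbs(im,alpha=1.5),cv2.COLOR_RGB2BGR))
E
```

```text
clock: 27.87
position: [0.5542, -0.2291, 0.1486]
ee_rot: [0.145, 0.695, -0.144, 0.69]
ft_force: [-22.8, 8.0, 22.3]
grip_width: 0.063
t 27.87 P [ 0.5542 -0.2291  0.1486] F [-22.8   8.   22.3] T [ 1.75  4.99 -0.08] w 0.063
 fing [-0.007  0.003 -1.   ] jaw [ 0.916 -0.4   -0.007] jawang -0.4119 grasp in bin [ 28.4   1.7 167.6]
clock: 28.87
position: [0.5088, -0.3767, 0.2736]
ee_rot: [0.145, 0.692, -0.144, 0.693]
ft_force: [0.5, -0.4, 0.4]
grip_width: 0.697
t 28.87 P [ 0.5088 -0.3767  0.2736] F [ 0.5 -0.4  0.4] T [-0.03  0.05 -0.02] w 0.697
 fing [ 0.001  0.001 -1.   ] jaw [ 0.916 -0.4    0.001] jawang -0.4117 grasp in bin [  46.1 -151.7  292.6]
shutter_rib call 0.57 [ 0.551 -0.234  0.163] [126. 199.]
tote call 0.79 [0.456 0.216 0.004] [306. 189.]
tote call 0.32 [0.473 0.22  0.003] [309. 194.]
tote_bar call 0.81 [0.457 0.217 0.092] [308. 169.]
tote_bar call 0.42 [0.421 0.226 0.024] [308. 174.]
spray call 0.82 [ 0.567  0.001 -0.001] [231. 232.]
ink_a call 0.65 [ 0.604 -0.296 -0.   ] [115. 257.]
ink_a call 0.59 [ 0.641 -0.199  0.003] [153. 265.]
ink_b call 0.65 [ 0.604 -0.296 -0.   ] [115. 
[... 409 characters left out ...]
87. 196.]
tote call 0.47 [ 0.75   0.068 -0.003] [288. 158.]
tote_bar call 0.63 [0.457 0.214 0.094] [227. 261.]
spray call 0.97 [0.568 0.001 0.001] [313. 224.]
ink_a call 0.62 [ 0.647 -0.198 -0.002] [387. 196.]
ink_a call 0.47 [ 0.601 -0.3    0.004] [426. 213.]
ink_b call 0.62 [ 0.647 -0.198 -0.002] [387. 196.]
ink_b call 0.47 [ 0.601 -0.3    0.004] [426. 213.]
jar call 0.65 [0.57  0.307 0.004] [197. 222.]
jar call 0.64 [0.456 0.216 0.098] [226. 262.]
cup call 0.92 [ 0.75   0.071 -0.001] [287. 158.]
clean call 0.73 [ 0.772 -0.139  0.015] [365. 150.]
clean call 0.54 [0.457 0.21  0.004] [232. 265.]
tube1 call 0.8 [ 0.374 -0.003  0.01 ] [314. 299.]
tube1 call 0.67 [0.418 0.221 0.034] [226. 279.]
```

View pics/end.png

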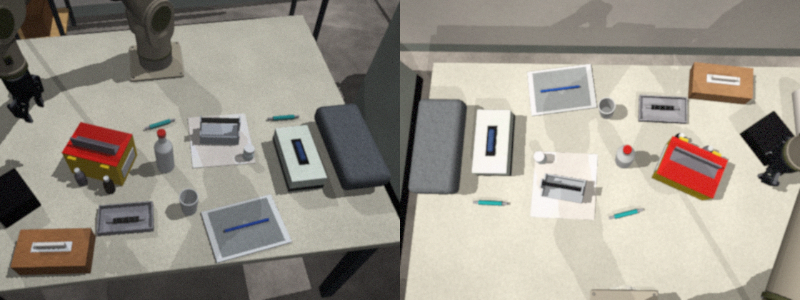

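Both views agree. The tote is empty and upright on the mat, at (220,130) left and (563,188) right. The shutter is shut, with the rib at bin x≈28 mm, and the other objects are where they were at the start.

```bash
python3 -c "
from h import *
print(manip.hand_in())"
```

```text
the job is handed in; nothing more can be done
None
```

I emptied the tote into the sharps bin and handed the job in at about 29 s of robot time. I slid the shutter to its open stop and carried the tote by its bar. Then I turned it parallel to the slot, tipped the tubes in to about 50°, set the tote back on its mat and slid the shutter shut.

**Last checks**
- **Tote:** it is empty and upright on the mat, within a few millimetres of where it started.
- **Shutter:** it is against its shut stop. The rib measured 28 mm in bin x by arm position (28 is fully shut), and the last top picture agreed. It resisted a push of about 24 N.
- **Other objects:** the spray, both ink bottles, the jar, the cup and the clean tube were found where they started, within about 1 cm at most (the cup; measurement noise is about 4 mm).

**Not fully confirmed**
- Only one tube was seen directly on the bin floor. The other two are inferred from the bare tote and nothing lying outside.
- The wrist force was too noisy to confirm the tubes' weight had left the tote.
- The networks gave a few false "tube" reports: the turquoise look-alikes, and one on the empty tote's lip. I set these aside after looking at the pictures.

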